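# Shut off the compressed air at the bench tap box

## Task

The wooden air box on the bench has two taps under a sliding cover. With the fingertips, push the cover fully aside, to the left over the gauge housing as far as it goes, and only then push the tap lever that ends in a round disc a quarter turn until it is fully shut against its stop. Grip, pinch or lift nothing, push without undue force, leave the plain straight lever as it is and the other things on the bench where they lie, and end with the hand clear.

Things in the scene. Friction and masses are not known exactly. Their poses are not given: they have to be found in the camera images.
- air_box: Wooden air box fixed to the bench, 150x530x75 mm, 84 mm high at the thin guide strips on front and back rims. Origin on the bench under the centre of its open-topped tap bay; x away from the robot (outside -85 to +65 mm), y left along the box (outside -135 to +395 mm), z up. The cover hides the bay at the start; left of the bay (y > 126 mm) is a closed housing, gauge on its front.
- bay (a point): Centre of the tap bay at rim height, z 75 mm, straight above the box's origin, axes as the box. Inside of the bay: x -75 to +55 mm, y -125 to +125 mm, floor at z 10 mm. Both taps stand at box x 25 mm, one at box y -60 mm, one at +50 mm; which stands where varies. Below the levers are only tap columns (24 mm across) and, toward the robot, pipes with tops at z 36 mm
- cover (a joint): Sliding wooden cover of the bay: m moved left (box +y); starts 0 to 0.02 (over the bay), 0.26 at its stop, bay fully open. The stop is hard: over 35 N counts as force. Slides with 2.5 N of friction, stays where it is left. Board 138 mm (x) by 266 mm (y), 5 mm thick, lying on the 75 mm rim.
- cover_panel (a point): Centre of the top of the raised panel on the cover: box x -10 mm, box y = cover value, z 99 mm, axes as the box. Panel 100 mm (x) by 130 mm (y), too wide to grip, upright sides from z 81 to 99 mm: push its right side (facing box -y, 65 mm from this point).
- disc_lever (a joint): Marked lever, the one ending in a flat round disc: rad turned clockwise from above; 0 open (points to box -x, at the robot), 1.571 shut at a hard stop (points to box +y, left). Starts 0 to 0.35. Pushing or squeezing it with over 35 N counts as force. Friction 0.10 N m; stays where it is left.
- disc_pivot (a point): On the turning axis of the disc lever, z 66 mm (top of the lever); axes as the box. Lever: steel bar 10 mm wide, from z 50 to 66 mm, round hub 22 mm across on the axis (z 48 to 68 mm), disc 30 mm across centred 52 mm from the axis (tip at 67 mm).
- plain_lever (a joint): Lever of the other tap, a plain straight bar without a disc, 10 mm wide, 65 mm from axis to end, otherwise alike: same height, directions, values and friction. Starts 0 to 0.35. Leave it as it is.
- plain_pivot (a point): On the turning axis of the plain lever, z 66 mm.
- plain_tip (a point): Top of the free end of the plain lever, 65 mm from its axis, z 66 mm.
- glue_bottle: bystander: white glue bottle with a red cap, 38x56x146 mm, standing about 240 mm right of the bay centre; origin under its centre
- sanding_block: bystander: sanding block 42x75x27 mm, lying behind the gauge housing; origin under its centre
- wood_slice: bystander: round slice of wood 47 mm across, 15 mm high, lying behind the gauge housing; origin under its centre
- offcut: bystander: small wood offcut 30x50x20 mm, lying in front of the gauge housing; origin under its centre
- screwdriver: bystander: screwdriver 190 mm long with an orange handle, lying at the left; origin under its centre
- dark_offcut: bystander: dark wood offcut 40x60x25 mm, lying at the right; origin under its centre

How it is judged:
By the outcome, as a careful person would: the job done as asked, in the order asked, and still so for the second after the job is handed in, with the robot touching nothing.
It also fails if it takes over 51 s, if anything falls off the work surface, if the arm or the gripper's body presses on something with over 40 N, if the wrist force passes 120 N, or if a joint passes its speed limit or range.

## Robot

A 6-joint arm with a two-finger parallel gripper is mounted at the origin on a cart in front of the work surface, level with it; the furniture and walls round the work are solid. World frame = base frame: x ahead of the robot, y to its left, z up, the work surface at z = 0. Lengths are in m, angles in rad, forces in N, time in s.
With the tool pointing down it reaches from about 0.375 to 0.975 m from the base axis. Payload 3.8 kg.
Tool frame: the origin (TCP) lies where the fingers leave the gripper's body, on its centre line; the fingertips stand 73 mm ahead of it and the grasp point (between the pads) lies 54 mm ahead of it; z points along the fingers, y is the line along which they close (so a half turn about z gives the same grasp; the last joint's range is limited). The gripper opens to 85 mm and grips with 20 to 120 N. Pads are 22 mm wide; open, the fingers measure 114 mm over their backs; the gripper's body (76 mm by 85 mm) begins 54 mm behind the grasp point. The pads swing forward as they close: fully open they stand 13 mm farther back than shut.
Start: joints at [-1.148, 0.264, 1.604, -0, 1.274, -0.037], TCP at [0.3, -0.605, 0.304] pointing down, gripper open.
Joint ranges: [-2.63, 2.63], [-0.94, 2.18], [0.31, 2.57], [-1.31, 4.45], [0, 2.66], [-2.55, 2.55]. Speed limits (rad/s): [2.57, 2.57, 3.14, 3.14, 3.14, 3.14].

## Interface

Orientations are given as a rotation vector (axis times angle).
In Python, from workcell import read_state, viewer, bot gives the robot as it stands.
- The arm moves only by the tool jog_arm, never from a script. Its argument "increments" is a list that holds one entry, the list of rows, each a list of 7 numbers: the shift along the tool's x, y, z in units of 30 mm (1.0 is 30 mm), then the turn, a rotation vector about the tool's x, y, z in units of 6 degrees (1.0 is 6 degrees), then the opening, from -1 (shut) to 1 (fully open). A call has exactly 5 rows; each row shifts and turns the commanded pose from where the row before left it, along the tool's axes as they then stand; what a row does not reach is not made up. A row lasts 1/12 s, in which the tool goes at most 41.7 mm and 7.16 degrees, less where a joint would pass 70% of its speed; a pose out of reach is approached as far as the arm can. A call is refused whole if a number of a shift passes 1 or a number of a turn 1, either way. A call with a gripper value outside its range is refused whole. The fingers move at their own pace and stop on an object; "force" is the grip in N (left out, the last holds). Time passes only in rows, so rows that do not move let the fingers close, or fill a call up. It gives the time, the measured TCP pose, the force, the opening and the grip force at its end, in the units of the state.
- read_state(): the state, without advancing time (a new reading comes with each control period).
- viewer.read_camera(name): name is "scene" or "top" or "wrist"; returns (picture, depth): 480x640x3 uint8, blue, green, red; 480x640 float32, m along the optical axis (not along the pixel's ray), 0 where there is no reading.
- viewer.camera_params(name): a dict with "fx", "fy", "cx", "cy" (pixels), "k1" (the pictures are not rectified: a ray, as slopes to the right and down, at radius r is drawn at 1 + k1 r^2 times it, then the intrinsics apply), "R" (3x3) and "t" (3): a world point X has camera coordinates R X + t; the wrist camera has in their place "hand_eye" (4x4, takes a point from camera to tool coordinates, whose origin is the TCP and whose axes are the flange's). Camera axes: x right, y down, z forward; pixel columns grow to the right and rows downward; lengths in m; the calibration is good to about 2 mm. A picture is of the moment at which its call begins: read the wrist's pose just before it. camera_params takes no time and is no camera call.
- bot.finish_job(): hands the job in; it is judged then, once.
The state is a dict: "time": time; "q": joint angles; "joint_vel": joint speeds; "joint_torque": joint torques, N m; "tool_pos": TCP position; "tcp_rot": TCP orientation; "wrist_force": force on the tool from outside, world axes, zero at the start; "torque": the same for the moment, N m; "width": opening from 0.0 (shut) to 1.0 (fully open); "grip_force": force on a finger pad.
Only numpy, scipy, OpenCV 4.12 (cv2) and the standard library are available. Lean on these libraries where they do the work, as an engineer would, in place of code of your own. Each camera call takes 0.05 s, during which the arm holds its last target. There are 200 camera calls.

## Working session

There is one attempt and no reset: what is moved stays moved. The work goes in short steps, Python scripts to look and compute and a tool call to move; the robot and the scene stay as the last step left them, time stands still between calls to the robot, and variables do not carry over. Pictures are saved under pics/ and viewed, at most 10 in all, crops included, and the job is handed in when it is done.

Besides the shell and the picture viewer there is one more tool, called after "Request:" as a command line: name --argument value ..., lists and objects as JSON in quotes. jog_arm: Moves the arm, as the interface text tells. Its arguments: {"type":"object","properties":{"increments":{"type":"array","items":{"type":"array","items":{"type":"array","items":{"type":"number"}}}},"force":{"type":"number"}},"required":["increments"]}

```bash
ls; mkdir -p pics; python3 - <<'E'
from workcell import read_state, viewer, bot
import cv2
s=read_state();print(s)
for n in("scene","top"):
    p,d=viewer.read_camera(n);cv2.imwrite(f"pics/{n}0.png",p)
    import numpy as np;np.save(f"pics/{n}0.npy",d)
    print(n,viewer.camera_params(n))
print(viewer.camera_params("wrist"))
E
```

```text
pics
{'time': 0.0, 'q': array([-1.14787604e+00,  2.64758538e-01,  1.60539148e+00,  1.86121812e-05,
        1.27373501e+00, -3.69038057e-02]), 'joint_vel': array([-0.00176911, -0.00059111,  0.00077938,  0.00011797, -0.00044867,
       -0.00017987]), 'joint_torque': array([-4.25916887e-04, -5.15113413e+01, -3.67319798e+01, -4.41581496e-04,
        1.29539214e-02, -1.94709401e-05]), 'tool_pos': array([ 0.29931845, -0.60435345,  0.3025488 ]), 'tcp_rot': array([-3.05673413e+00, -7.15421602e-01,  6.62786556e-04]), 'wrist_force': array([-0.71650777,  0.09545295, -0.48760316]), 'torque': array([-0.01568836, -0.00750404,  0.02299328]), 'grip_force': 0.0, 'width': 1.0032679246497824}
scene {'fx': 525.9443340583209, 'fy': 525.9443340583209, 'cx': 321.2777686549558, 'cy': 243.97390065469958, 'k1': -0.09249274132484622, 'R': array([[-0.76133393, -0.64779664,  0.02702153],
       [-0.3168232 ,  0.33534301, -0.88722496],
       [ 0.56567987, -0.68403551, -0.46054501]]), 't': array([0.41137526, 0.23507941, 1.30071803])}
top {'fx': 543.183254445263, 'fy': 543.183254445263, 'cx': 320.592333309441, 'cy': 233.10944303435042, 'k1': -0.11797907171441942, 'R': array([[ 6.43889887e-04, -9.99883096e-01,  1.52767697e-02],
       [-9.84817210e-01, -3.28598661e-03, -1.73563435e-01],
       [ 1.73593344e-01, -1.49330700e-02, -9.84704196e-01]]), 't': array([-0.00584731,  0.54196787,  1.46272005])}
{'fx': 372.30553408925897, 'fy': 372.30553408925897, 'cx': 312.62437355524617, 'cy': 237.65089717643625, 'k1': -0.05785663340480672, 'hand_eye': array([[-4.07033501e-04, -9.62301344e-01, -2.71985215e-01,
         6.92741409e-02],
       [ 9.99999688e-01, -5.75993056e-04,  5.41373243e-04,
         7.77227302e-04],
       [-6.77625794e-04, -2.71984910e-01,  9.62301278e-01,
        -7.03517666e-02],
       [ 0.00000000e+00,  0.00000000e+00,  0.00000000e+00,
         1.00000000e+00]])}
```

View pics/top0.png

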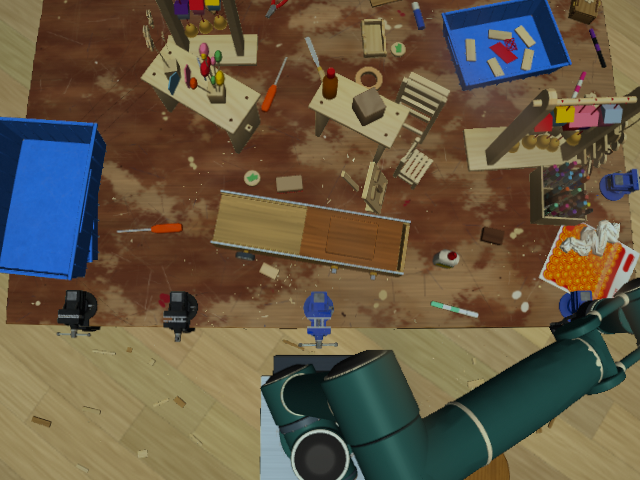

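View pics/scene0.png

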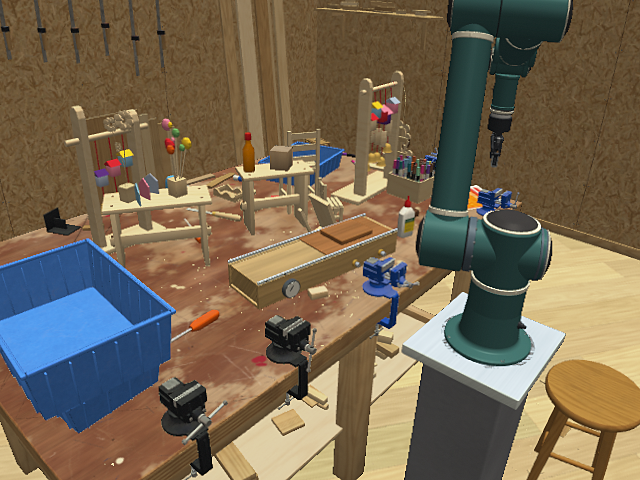

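Top view: the box spans about (221,192), (410,221), (404,273), (211,243). The cover is the orange-brown part on the right, with its panel at about (352,240). The glue bottle stands at (447,258).

```bash
cat > h.py <<'E'
import numpy as np, cv2
from workcell import read_state, viewer, bot
from scipy.spatial.transform import Rotation as Ro
def cam(n,s=None):
    c=viewer.camera_params(n)
    K=np.array([[c['fx'],0,c['cx']],[0,c['fy'],c['cy']],[0,0,1]]);D=np.array([c['k1'],0,0,0,0])
    if n=='wrist':
        T=np.eye(4);T[:3,:3]=Ro.from_rotvec(s['tcp_rot']).as_matrix();T[:3,3]=s['tool_pos']
        T=T@np.array(c['hand_eye']);R=T[:3,:3].T;t=-R@T[:3,3]
    else: R,t=np.array(c['R']),np.array(c['t'])
    return K,D,R,t
def ray(C,uv,z):
    K,D,R,t=C
    n=cv2.undistortPoints(np.float64(uv).reshape(-1,1,2),K,D).reshape(-1,2)
    d=np.c_[n,np.ones(len(n))]@R; o=-R.T@t
    return o+d*((z-o[2])/d[:,2])[:,None]
def cloud(C,depth):
    v,u=np.mgrid[:480,:640]
    K,D,R,t=C
    n=cv2.undistortPoints(np.float64(np.stack([u,v],-1)).reshape(-1,1,2),K,D).reshape(480,640,2)
    P=np.dstack([n,np.ones((480,640))])*depth[...,None]
    return (P-t)@R
E
python3 - <<'E'
from h import *
C=cam('top');d=np.load('pics/top0.npy');P=cloud(C,d)
roi=np.zeros((480,640),bool);roi[180:285,200:420]=1
for lo,hi in((.068,.092),(.093,.106)):
    m=(roi&(P[...,2]>lo)&(P[...,2]<hi)).astype(np.uint8)
    n,l,st,_=cv2.connectedComponentsWithStats(m)
    i=1+np.argmax(st[1:,4]);q=P[l==i][:,:2].astype(np.float32)*1000
    print(st[i],cv2.minAreaRect(q),np.median(P[l==i][:,2]));print(cv2.boxPoints(cv2.minAreaRect(q)))
print(ray(C,[(221,192),(410,221),(404,273),(211,243)],.084))
p=cv2.imread('pics/top0.png');cv2.imwrite('pics/c.png',cv2.resize(p[180:290,200:480],None,fx=2.8,fy=2.8,interpolation=cv2.INTER_CUBIC))
E
```

```text
[ 211  190  200   85 8389] ((538.748779296875, 21.928390502929688), (528.8439331054688, 152.71640014648438), 80.75377655029297) 0.0770626320063376
[[ 420.89603 -226.7889 ]
 [ 571.6282  -251.32698]
 [ 656.60156  270.6457 ]
 [ 505.8694   295.18378]]
[ 325  217   53   43 1699] ((520.9734497070312, -87.21786499023438), (129.8701171875, 101.61482238769531), 80.58491516113281) 0.09878408023403919
[[ 460.22803  -142.96683 ]
 [ 560.474    -159.58955 ]
 [ 581.7189    -31.468903]
 [ 481.4729    -14.846176]]
[[ 0.64956435  0.27012876  0.084     ]
 [ 0.57002423 -0.24907618  0.084     ]
 [ 0.42721452 -0.2289059   0.084     ]
 [ 0.50734723  0.29256471  0.084     ]]
```

View pics/c.png

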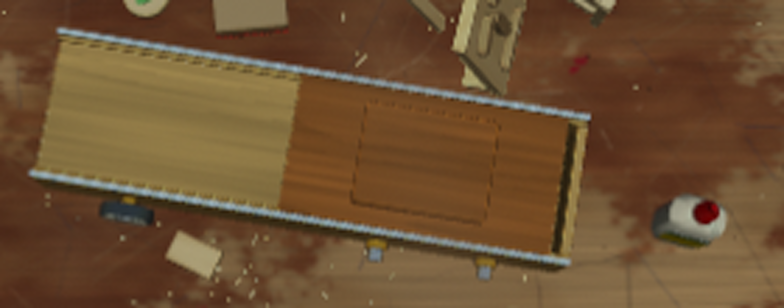

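The crop confirms the box. Its yaw is about −9.25°, the origin is near (0.528, −0.108), and the cover reads about 0.019. I'll turn the tool so its x axis lies along box y, and shut the fingers.

Request:
jog_arm --increments '[[[0,0,0,0,0,-1,-1],[0,0,0,0,0,-1,-1],[0,0,0,0,0,-1,-1],[0,0,0,0,0,-1,-1],[0,0,0,0,0,-1,-1]]]'

```text
time: 0.52
tool_pos: [0.2994, -0.6046, 0.303]
tcp_rot: [-2.764, -1.49, -0.0]
wrist_force: [-0.8, -0.8, -0.2]
width: 0.298
grip_force: 0.0
```

Request:
jog_arm --increments '[[[0,0,0,0,0,-1,-1],[0,0,0,0,0,-1,-1],[0,0,0,0,0,-1,-1],[0,0,0,0,0,-1,-1],[0,0,0,0,0,-0.1,-1]]]'

```text
time: 0.93
tool_pos: [0.2994, -0.6046, 0.3031]
tcp_rot: [-2.386, -2.042, -0.001]
wrist_force: [0.2, 0.8, 0.7]
width: -0.002
grip_force: 0.0
```

```bash
cat >> h.py <<'E'
A=np.deg2rad(-9.25);X=np.array([np.cos(A),np.sin(A),0]);Y=np.array([-np.sin(A),np.cos(A),0]);O=np.array([.5277,-.1080,0])
def w(b): return O+b[0]*X+b[1]*Y+np.array([0,0,b[2]])
def b(p): p=np.asarray(p)-O; return np.stack([p@X,p@Y,p[...,2]],-1)
def go(bt,s=None):
    s=s or read_state();R=Ro.from_rotvec(s['tcp_rot'])
    T=Ro.from_matrix(np.stack([Y,X,[0,0,-1]],1))
    print('t',round(s['time'],2),'box mm',b(s['tool_pos']).round(4)*1e3,'F',s['wrist_force'].round(1),'w',round(s['width'],2))
    print('shift units',(R.inv().apply(w(bt)-s['tool_pos'])/.03).round(2),'turn',((R.inv()*T).as_rotvec()/np.deg2rad(6)).round(2))
E
python3 -c "
from h import *
go((-.010,-.095,.27))"
```

```text
t 0.93 box mm [-145.5 -526.8  303.1] F [0.2 0.8 0.7] w -0.0
shift units [14.36  4.61  1.12] turn [-0.01 -0.01  0.06]
```

Request:
jog_arm --increments '[[[0.95,0.3,0,0,0,0,-1],[0.95,0.3,0,0,0,0,-1],[0.95,0.3,0,0,0,0,-1],[0.95,0.3,0,0,0,0,-1],[0.95,0.3,0,0,0,0,-1]]]'

```text
time: 1.35
tool_pos: [0.3666, -0.4699, 0.3034]
tcp_rot: [-2.393, -2.035, -0.0]
wrist_force: [0.5, 0.6, -0.1]
width: 0.001
grip_force: 0.0
```

Request:
jog_arm --increments '[[[0.95,0.3,0,0,0,0,-1],[0.95,0.3,0,0,0,0,-1],[0.95,0.3,0,0,0,0,-1],[0.95,0.3,0,0,0,0,-1],[0.95,0.3,0,0,0,0,-1]]]'

```text
time: 1.77
tool_pos: [0.4335, -0.3361, 0.3036]
tcp_rot: [-2.393, -2.035, 0.0]
wrist_force: [-0.1, -0.9, -0.7]
width: -0.0
grip_force: 0.0
```

Request:
jog_arm --increments '[[[0.95,0.3,0,0,0,0,-1],[0.95,0.3,0,0,0,0,-1],[0.95,0.3,0.5,0,0,0,-1],[0.95,0.3,0.5,0,0,0,-1],[0,0,0,0,0,0,-1]]]'

```text
time: 2.18
tool_pos: [0.4868, -0.2258, 0.2705]
tcp_rot: [-2.384, -2.036, -0.0]
wrist_force: [-0.6, 1.2, -0.3]
width: 0.001
grip_force: 0.0
```

```bash
python3 - <<'E'
from h import *
go((-.010,-.095,.19))
s=read_state();p,d=viewer.read_camera('wrist');cv2.imwrite('pics/w1.png',p);np.save('pics/w1.npy',d)
P=cloud(cam('wrist',s),d);B=b(P)
m=(d>0)&(B[...,2]>.095)&(B[...,2]<.104)&(B[...,0]>-.1)&(B[...,0]<.08);q=B[m]
print('panel box',np.percentile(q,[1,99],axis=0).round(4)*1e3,m.sum())
p2,d2=viewer.read_camera('scene');P=cloud(cam('scene'),d2)
tp=s['tool_pos'];m=(np.hypot(P[...,0]-tp[0],P[...,1]-tp[1])<.05)&(P[...,2]>.15)&(d2>0)
q=b(P[m])-b(tp);
for z in np.arange(-.1,.0,.01):
    k=q[(q[:,2]>=z)&(q[:,2]<z+.01)]
    if len(k)>3: print(round(z,2),len(k),k.min(0).round(4)*1e3,k.max(0).round(4)*1e3)
E
```

```text
t 2.18 box mm [ -21.5 -122.9  270.5] F [-0.6  1.2 -0.3] w 0.0
shift units [0.92 0.4  2.69] turn [-0.04 -0.04  0.04]
panel box [[-56.5 -46.7  96.2]
 [ 40.   22.1 100.7]] 19905
-0.08 4 [-10.1  -9.8 -71.6] [  3.6   4.9 -70.9]
-0.07 20 [-18.6 -10.7 -68.3] [ 11.1  10.9 -60.7]
-0.06 26 [-19.5  -9.6 -59.5] [  6.9  14.1 -50.4]
-0.05 31 [-19.4  -5.9 -49.9] [ 10.   13.7 -40. ]
-0.04 26 [-19.   -9.2 -39.6] [ 10.4   9.6 -30.9]
-0.03 46 [-37.  -15.5 -29.8] [ 33.9  12.6 -20.1]
-0.02 70 [-44.9 -15.9 -19.7] [ 37.8  15.1 -10.1]
-0.01 77 [-49.8 -19.5  -9.9] [46.3 17.6 -0. ]
```

View pics/w1.png

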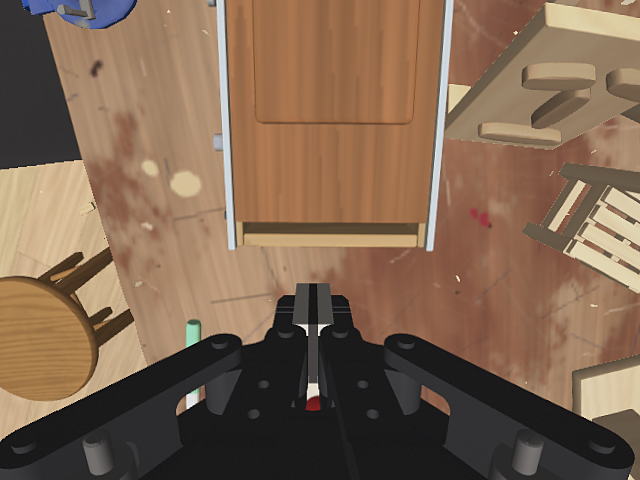

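The wrist view shows the panel's right edge at row ~123, box y about −46, and the cover's right end at row ~222. The shut tips reach about 73 mm below the TCP. Next I descend to tip height about 88 mm, right of the panel.

Request:
jog_arm --increments '[[[0.4,0.1,0.4,0,0,0,-1],[0.4,0.1,0.8,0,0,0,-1],[0.4,0.1,0.9,0,0,0,-1],[0.1,0.1,0.9,0,0,0,-1],[0,0,0.6,0,0,0,-1]]]'

```text
time: 2.7
tool_pos: [0.5042, -0.1935, 0.1634]
tcp_rot: [-2.391, -2.036, 0.001]
wrist_force: [-0.4, 0.2, -0.3]
width: -0.003
grip_force: 0.0
```

```bash
python3 -c "
from h import *
go((-.009,.184,.161))"
```

```text
t 2.7 box mm [ -9.5 -88.2 163.4] F [-0.4  0.2 -0.3] w -0.0
shift units [9.07 0.03 0.09] turn [-0.01 -0.01  0.01]
```

Request:
jog_arm --increments '[[[0.3,0,0.05,0,0,0,-1],[0.3,0,0.05,0,0,0,-1],[0.15,0,0,0,0,0,-1],[0.15,0,0,0,0,0,-1],[0.2,0,0,0,0,0,-1]]]'

```text
time: 3.12
tool_pos: [0.5112, -0.1617, 0.1647]
tcp_rot: [2.387, 2.037, 0.002]
wrist_force: [-0.2, -3.6, -0.1]
width: 0.001
grip_force: 1.7
```

Request:
jog_arm --increments '[[[0.25,0,0,0,0,0,-1],[0.3,0,0,0,0,0,-1],[0.3,0,0,0,0,0,-1],[0.3,0,0,0,0,0,-1],[0.3,0,0,0,0,0,-1]]]'

```text
time: 3.53
tool_pos: [0.5175, -0.1178, 0.1635]
tcp_rot: [2.389, 2.038, 0.001]
wrist_force: [-0.0, -2.8, 1.6]
width: -0.001
grip_force: 1.6
```

Request:
jog_arm --increments '[[[0.3,0,0,0,0,0,-1],[0.3,0,0,0,0,0,-1],[0.3,0,0,0,0,0,-1],[0.3,0,0,0,0,0,-1],[0.3,0,0,0,0,0,-1]]]'

```text
time: 3.95
tool_pos: [0.524, -0.0732, 0.1628]
tcp_rot: [2.39, 2.039, -0.0]
wrist_force: [2.0, -4.1, 0.5]
width: 0.0
grip_force: 1.6
```

```bash
python3 -c "
from h import *
go((-.009,.184,.161))"
```

```text
t 3.95 box mm [ -9.2  33.8 162.8] F [ 2.  -4.1  0.5] w 0.0
shift units [5.01 0.02 0.06] turn [0.   0.   0.03]
```

Request:
jog_arm --increments '[[[0.4,0,0.02,0,0,0,-1],[0.4,0,0.02,0,0,0,-1],[0.4,0,0,0,0,0,-1],[0.4,0,0,0,0,0,-1],[0.4,0,0,0,0,0,-1]]]'

```text
time: 4.37
tool_pos: [0.5332, -0.0135, 0.1614]
tcp_rot: [-2.389, -2.039, 0.001]
wrist_force: [1.7, -4.2, 1.1]
width: -0.004
grip_force: 1.7
```

Request:
jog_arm --increments '[[[0.4,0,0,0,0,0,-1],[0.4,0,0,0,0,0,-1],[0.4,0,0,0,0,0,-1],[0.3,0,0,0,0,0,-1],[0.2,0,0,0,0,0,-1]]]'

```text
time: 4.78
tool_pos: [0.5414, 0.0369, 0.1615]
tcp_rot: [-2.389, -2.04, 0.0]
wrist_force: [1.7, -3.4, -0.5]
width: 0.002
grip_force: 1.4
```

```bash
python3 -c "
from h import *
go((-.009,.184,.161))"
```

```text
t 4.78 box mm [ -9.8 145.2 161.5] F [ 1.7 -3.4 -0.5] w 0.0
shift units [1.29 0.03 0.02] turn [-0.   -0.    0.04]
```

Request:
jog_arm --increments '[[[0.2,0,0,0,0,0,-1],[0.2,0,0,0,0,0,-1],[0.2,0,0,0,0,0,-1],[0.2,0,0,0,0,0,-1],[0.1,0,0,0,0,0,-1]]]'

```text
time: 5.2
tool_pos: [0.5455, 0.0628, 0.1615]
tcp_rot: [-2.39, -2.039, 0.0]
wrist_force: [1.3, -2.7, -1.2]
width: 0.002
grip_force: 1.3
```

Request:
jog_arm --increments '[[[0.07,0,0,0,0,0,-1],[0.07,0,0,0,0,0,-1],[0.05,0,0,0,0,0,-1],[0.05,0,0,0,0,0,-1],[0.05,0,0,0,0,0,-1]]]'

```text
time: 5.62
tool_pos: [0.5468, 0.0707, 0.1616]
tcp_rot: [-2.39, -2.039, 0.001]
wrist_force: [1.3, -2.5, -1.4]
width: -0.001
grip_force: 1.3
```

```bash
python3 -c "
from h import *
go((-.009,.184,.161))"
```

```text
t 5.62 box mm [ -9.9 179.5 161.6] F [ 1.3 -2.5 -1.4] w -0.0
shift units [0.15 0.03 0.02] turn [-0.    0.    0.03]
```

Request:
jog_arm --increments '[[[0.04,0,0,0,0,0,-1],[0.04,0,0,0,0,0,-1],[0.03,0,0,0,0,0,-1],[0.03,0,0,0,0,0,-1],[0,0,0,0,0,0,-1]]]'

```text
time: 6.03
tool_pos: [0.5475, 0.0751, 0.1616]
tcp_rot: [-2.39, -2.039, 0.0]
wrist_force: [0.4, -1.2, -1.1]
width: -0.003
grip_force: 1.0
```

Request:
jog_arm --increments '[[[0.03,0,0,0,0,0,-1],[0.03,0,0,0,0,0,-1],[0.02,0,0,0,0,0,-1],[0.02,0,0,0,0,0,-1],[0,0,0,0,0,0,-1]]]'

```text
time: 6.45
tool_pos: [0.5477, 0.0759, 0.1616]
tcp_rot: [2.387, 2.039, -0.006]
wrist_force: [0.2, -10.6, 0.2]
width: 0.003
grip_force: 5.4
```

The force rose to about 10 N with no further motion, so the cover is at its stop. I back off, rise and move right to look into the bay.

Request:
jog_arm --increments '[[[-0.3,0,0,0,0,0,-1],[-0.8,0,-0.3,0,0,0,-1],[-0.9,0,-0.8,0,0,0,-1],[-0.9,0,-0.9,0,0,0,-1],[-0.9,0,-0.9,0,0,0,-1]]]'

```text
time: 6.87
tool_pos: [0.5293, -0.035, 0.2492]
tcp_rot: [-2.387, -2.038, -0.0]
wrist_force: [0.4, 0.6, -0.5]
width: -0.001
grip_force: 0.0
```

Request:
jog_arm --increments '[[[-1,0,-0.7,0,0,0,-1],[-1,0,-0.5,0,0,0,-1],[-1,0,0,0,0,0,-1],[-1,0,0,0,0,0,-1],[-0.5,0,0,0,0,0,-1]]]'

```text
time: 7.28
tool_pos: [0.5087, -0.1704, 0.2859]
tcp_rot: [2.39, 2.036, 0.002]
wrist_force: [1.2, 0.3, -0.1]
width: -0.004
grip_force: 0.0
```

```bash
python3 - <<'E'
from h import *
go((-.010,-.095,.19))
s=read_state();p,d=viewer.read_camera('wrist');cv2.imwrite('pics/w2.png',p);np.save('pics/w2.npy',d)
np.savez('pics/w2s.npz',tool_pos=s['tool_pos'],tcp_rot=s['tcp_rot'])
B=b(cloud(cam('wrist',s),d))
m=((d>0)&(B[...,2]>.056)&(B[...,2]<.07)&(B[...,0]>-.07)&(B[...,0]<.05)&(abs(B[...,1])<.12)).astype(np.uint8)
n,l,st,_=cv2.connectedComponentsWithStats(m)
for i in range(1,n):
    if st[i,4]>150:
        q=B[l==i]; print(st[i],cv2.minAreaRect((q[:,:2]*1e3).astype(np.float32)),np.median(q[:,2]))
# cover right edge / panel
m=(d>0)&(B[...,2]>.095)&(B[...,2]<.104)&(abs(B[...,0])<.04)&(B[...,1]>.1);q=B[m];print(len(q), q.min(0) if len(q) else'')
E
```

```text
t 7.28 box mm [ -8.8 -64.6 285.9] F [ 1.2  0.3 -0.1] w -0.0
shift units [-1.01 -0.05  3.2 ] turn [ 0.02 -0.    0.02]
[ 269   44  107   45 2545] ((-1.0257225036621094, 52.23731231689453), (76.66812133789062, 29.871320724487305), 2.3477742671966553) 0.06642187476137973
[ 276  187   94   42 1391] ((-0.010303497314453125, -54.873329162597656), (21.394107818603516, 75.33538055419922), 79.32780456542969) 0.06640756753707351
0
```

View pics/w2.png

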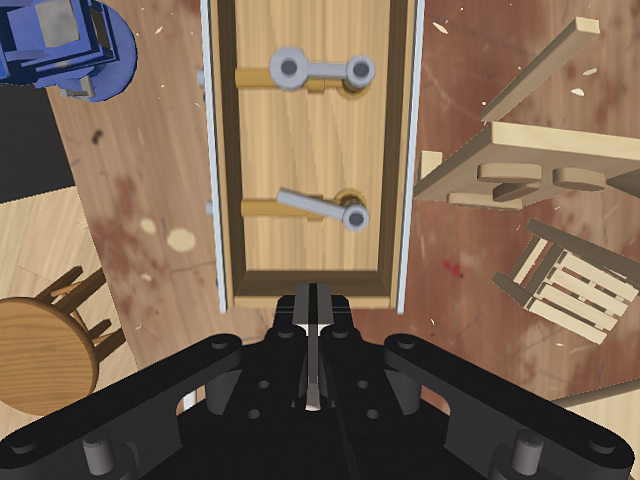

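The bay is open. The disc lever is on the left tap, with the disc at (289,67), its hub at (360,69) and a turn near 0. The plain lever is on the right tap, with its hub at (356,217) and tip at (281,194).

```bash
python3 - <<'E'
from h import *
s=dict(np.load('pics/w2s.npz'))
q=b(ray(cam('wrist',s),[(360,69),(289,67),(356,217),(281,194)],.067));print(q.round(4)*1e3)
d=q[1]-q[0];print('theta disc',np.arctan2(d[1],-d[0]));d=q[3]-q[2];print('plain',np.arctan2(d[1],-d[0]))
P=np.array([26,51])
pr=None
for th in range(0,91,10):
    t=np.deg2rad(th);c,sn=np.cos(t),np.sin(t)
    C=P+50*np.array([-c,sn])+(15+15*sn+11*c)*np.array([-sn,-c])
    print(th,C.round(1),'' if pr is None else ('x,y units',((C-pr)[::-1]/30).round(2)));pr=C
go((-.024,.013,.200))
E
```

```text
[[ 26.7  48.9  67. ]
 [-24.7  50.1  67. ]
 [ 27.1 -61.   67. ]
 [-32.2 -42.6  67. ]]
theta disc 0.02310356771602931
plain 0.30054967938854865
0 [-24.  25.] 
10 [-28.2  31.7] ('x,y units', array([ 0.22, -0.14]))
20 [-31.4  39.5] ('x,y units', array([ 0.26, -0.11]))
30 [-33.3  48.3] ('x,y units', array([ 0.29, -0.06]))
40 [-33.6  57.8] ('x,y units', array([ 0.32, -0.01]))
50 [-31.8  67.7] ('x,y units', array([0.33, 0.06]))
60 [-28.   77.6] ('x,y units', array([0.33, 0.13]))
70 [-22.   86.7] ('x,y units', array([0.31, 0.2 ]))
80 [-13.9  94.7] ('x,y units', array([0.27, 0.27]))
90 [ -4. 101.] ('x,y units', array([0.21, 0.33]))
t 7.33 box mm [ -8.8 -66.  285.5] F [-0.  -1.5  0.5] w 0.0
shift units [ 2.64 -0.51  2.85] turn [0.02 0.01 0.01]
```

Request:
jog_arm --increments '[[[0.7,-0.2,0,0,0,0,-1],[0.9,-0.2,0.2,0,0,0,-1],[0.8,-0.1,0.8,0,0,0,-1],[0.1,0,0.9,0,0,0,-1],[0,0,0.6,0,0,0,-1]]]'

```text
time: 7.75
tool_pos: [0.5052, -0.089, 0.2081]
tcp_rot: [-2.386, -2.04, -0.001]
wrist_force: [0.3, -0.4, -0.5]
width: -0.005
grip_force: 0.0
```

```bash
python3 -c "
from h import *
go((-.024,.008,.126))"
```

```text
t 7.75 box mm [-25.3  15.1 208.1] F [ 0.3 -0.4 -0.5] w -0.0
shift units [-0.24  0.04  2.74] turn [-0.01 -0.02  0.05]
```

Request:
jog_arm --increments '[[[-0.2,0.05,0.4,0,0,0,-1],[0,0,0.8,0,0,0,-1],[0,0,0.8,0,0,0,-1],[0,0,0.5,0,0,0,-1],[0,0,0.2,0,0,0,-1]]]'

```text
time: 8.17
tool_pos: [0.505, -0.0975, 0.1263]
tcp_rot: [-2.388, -2.036, 0.003]
wrist_force: [-0.5, -0.2, -0.3]
width: 0.001
grip_force: 0.0
```

```bash
python3 -c "
from h import *
go((-.024,.022,.126))"
```

```text
t 8.17 box mm [-24.    6.7 126.3] F [-0.5 -0.2 -0.3] w 0.0
shift units [0.51 0.   0.01] turn [-0.04 -0.01  0.03]
```

Now I push along the arc, starting with the approach to contact.

Request:
jog_arm --increments '[[[0.2,0,0,0,0,0,-1],[0.2,0,0,0,0,0,-1],[0.1,0,0,0,0,0,-1],[0.12,-0.07,0,0,0,0,-1],[0.12,-0.07,0,0,0,0,-1]]]'

```text
time: 8.58
tool_pos: [0.5071, -0.0751, 0.1302]
tcp_rot: [2.387, 2.038, 0.003]
wrist_force: [1.5, -1.3, 0.5]
width: 0.0
grip_force: 1.1
```

Request:
jog_arm --increments '[[[0.13,-0.06,0,0,0,0,-1],[0.13,-0.05,0,0,0,0,-1],[0.15,-0.03,0,0,0,0,-1],[0.15,-0.03,0,0,0,0,-1],[0.16,-0.01,0,0,0,0,-1]]]'

```text
time: 9.0
tool_pos: [0.5035, -0.0526, 0.1287]
tcp_rot: [-2.39, -2.039, 0.001]
wrist_force: [0.4, -2.0, 0.9]
width: -0.002
grip_force: 1.1
```

```bash
python3 -c "
from h import *
go((-.033,.055,.126))"
```

```text
t 9.0 box mm [-32.8  50.8 128.7] F [ 0.4 -2.   0.9] w -0.0
shift units [ 0.14 -0.01  0.09] turn [-0.    0.    0.03]
```

Request:
jog_arm --increments '[[[0.16,0,0.04,0,0,0,-1],[0.16,0,0.03,0,0,0,-1],[0.16,0.02,0,0,0,0,-1],[0.16,0.03,0,0,0,0,-1],[0.16,0.06,0,0,0,0,-1]]]'

```text
time: 9.42
tool_pos: [0.5105, -0.0292, 0.1262]
tcp_rot: [-2.389, -2.038, 0.002]
wrist_force: [-0.1, -2.2, -0.5]
width: -0.002
grip_force: 1.1
```

```bash
python3 -c "
from h import *
go((-.0275,.0765,.126))"
```

```text
t 9.42 box mm [-29.7  75.  126.2] F [-0.1 -2.2 -0.5] w -0.0
shift units [0.05 0.07 0.01] turn [-0.01  0.    0.03]
```

Request:
jog_arm --increments '[[[0.15,0.09,0,0,0,0,-1],[0.15,0.1,0,0,0,0,-1],[0.14,0.11,0,0,0,0,-1],[0.13,0.13,0,0,0,0,-1],[0.1,0.13,0,0,0,0,-1]]]'

```text
time: 9.83
tool_pos: [0.5308, -0.012, 0.1263]
tcp_rot: [-2.389, -2.039, 0.001]
wrist_force: [-2.2, -0.6, -0.9]
width: -0.0
grip_force: 0.9
```

```bash
python3 -c "
from h import *
go((-.003,.099,.126))"
```

```text
t 9.83 box mm [-12.4  95.3 126.3] F [-2.2 -0.6 -0.9] w -0.0
shift units [0.12 0.31 0.01] turn [-0.01 -0.    0.03]
```

Request:
jog_arm --increments '[[[0.06,0.08,0,0,0,0,-1],[0.04,0.08,0,0,0,0,-1],[0.02,0.07,0,0,0,0,-1],[0,0.05,0,0,0,0,-1],[0,0,0,0,0,0,-1]]]'

```text
time: 10.25
tool_pos: [0.5397, -0.01, 0.1265]
tcp_rot: [-2.39, -2.038, -0.001]
wrist_force: [-0.8, 0.8, -1.3]
width: 0.002
grip_force: 0.8
```

Request:
jog_arm --increments '[[[0,0.04,0,0,0,0,-1],[0,0.04,0,0,0,0,-1],[0,0.03,0,0,0,0,-1],[0,0.02,0,0,0,0,-1],[0,0,0,0,0,0,-1]]]'

```text
time: 10.67
tool_pos: [0.5422, -0.0106, 0.1262]
tcp_rot: [-2.388, -2.037, 0.003]
wrist_force: [-5.5, 3.8, 2.3]
width: -0.001
grip_force: 3.0
```

```bash
python3 -c "
from h import *
go((-.003,.099,.126))"
```

```text
t 10.67 box mm [ -1.4  98.5 126.2] F [-5.5  3.8  2.3] w -0.0
shift units [ 0.02 -0.05  0.01] turn [-0.03 -0.    0.03]
```

Request:
jog_arm --increments '[[[0,0.03,0,0,0,0,-1],[0,0.03,0,0,0,0,-1],[0,0,0,0,0,0,-1],[0,0,0,0,0,0,-1],[0,0,0,0,0,0,-1]]]'

```text
time: 11.08
tool_pos: [0.5426, -0.0106, 0.126]
tcp_rot: [-2.386, -2.036, 0.006]
wrist_force: [-8.9, 5.0, 5.6]
width: 0.0
grip_force: 4.9
```

The lever is at its stop at about 10 N. I back off toward the robot, then rise and look.

Request:
jog_arm --increments '[[[0,-0.3,0,0,0,0,-1],[0,-0.4,0,0,0,0,-1],[0,0,-0.6,0,0,0,-1],[0,0,-1,0,0,0,-1],[0,0,-1,0,0,0,-1]]]'

```text
time: 11.5
tool_pos: [0.523, -0.0082, 0.2044]
tcp_rot: [-2.389, -2.039, 0.003]
wrist_force: [1.4, 0.1, -1.3]
width: -0.0
grip_force: 0.0
```

Request:
jog_arm --increments '[[[-0.8,0,-1,0,0,0,-1],[-0.9,0,-1,0,0,0,-1],[-1,0,-0.8,0,0,0,-1],[-0.9,0,-0.5,0,0,0,-1],[-0.3,0,0,0,0,0,-1]]]'

```text
time: 11.92
tool_pos: [0.5074, -0.1272, 0.309]
tcp_rot: [2.384, 2.03, 0.007]
wrist_force: [1.2, -0.1, 0.6]
width: -0.002
grip_force: 0.0
```

```bash
python3 - <<'E'
from h import *
go((0,0,.3))
for _ in range(4): s=read_state();p,d=viewer.read_camera('wrist')
cv2.imwrite('pics/w3.png',p);np.savez('pics/w3s.npz',tool_pos=s['tool_pos'],tcp_rot=s['tcp_rot'])
B=b(cloud(cam('wrist',s),d))
m=(d>0)&(B[...,2]>.094)&(B[...,2]<.104)&(abs(B[...,0])<.04)&(B[...,1]>.1);q=B[m];print('panel edge',len(q), np.percentile(q,1,axis=0) if len(q) else'')
E
```

```text
t 11.92 box mm [-16.9 -22.2 309. ] F [ 1.2 -0.1  0.6] w -0.0
shift units [0.74 0.56 0.3 ] turn [0.1  0.03 0.01]
panel edge 0
```

View pics/w3.png

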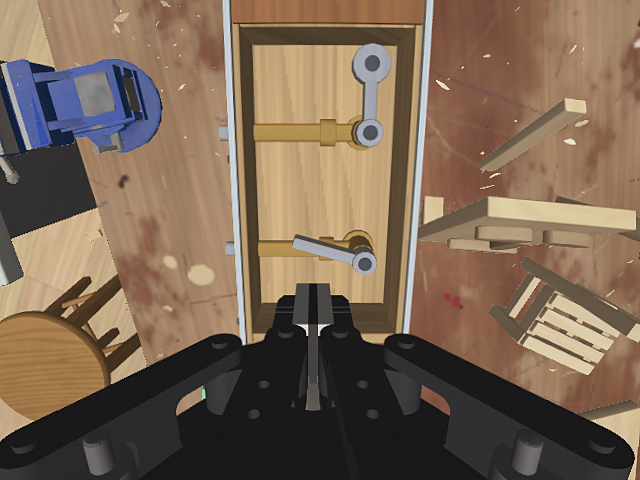

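The disc lever now points left, from hub (369,132) to disc (371,64). The plain lever looks unchanged, and the cover's right edge is at row ~24. Checking these by numbers.

```bash
python3 - <<'E'
from h import *
s=dict(np.load('pics/w3s.npz'));C=cam('wrist',s)
q=b(ray(C,[(369.5,132),(371.5,64),(364,263),(296,240)],.067));print(q.round(4)*1e3)
for i in(0,2):
    d=q[i+1]-q[i];print(np.arctan2(d[1],-d[0]))
print('cover edge',b(ray(C,[(330,24)],.08))*1e3)
d=b(ray(C,[(232,150),(239,330),(424,150),(411,330)],.084));print('strips',d.round(4)*1e3)
E
```

```text
[[ 26.7  50.2  67. ]
 [ 26.4 100.9  67. ]
 [ 26.4 -60.3  67. ]
 [-32.8 -39.4  67. ]]
1.565545251140362
0.33950178304371287
cover edge [[ -6.21106715 125.59333079  80.        ]]
strips [[ -80.    36.8   84. ]
 [ -82.9 -116.5   84. ]
 [  66.5   37.1   84. ]
 [  67.8 -116.6   84. ]]
```

```bash
python3 -c "
from workcell import bot
print(bot.finish_job())"
```

```text
the job is handed in; nothing more can be done
None
```

The cover is fully left at its stop and the disc lever is shut against its stop (about 10 N at each). The plain lever was not touched, the hand is clear, and the job was handed in at about 12 s.

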